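# Sieve the worn grinding balls out of the mill charge

### The arm

A 6-joint arm with a two-finger parallel gripper is mounted at the origin on the work surface; the furniture and walls round the work are solid. World frame = base frame: x ahead of the robot, y to its left, z up, the work surface at z = 0. Lengths are in m, angles in rad, forces in N, time in s.
With the tool pointing down it reaches from about 0.375 to 0.825 m from the base axis. Payload 5.5 kg.
Tool frame: the origin (TCP) lies at the very end of the fingers, on their centre line; the grasp point (between the pads) lies 19 mm behind it; z points along the fingers, y is the direction in which the jaws open and shut (so a half turn about z gives the same grasp; the last joint's range is limited). The gripper opens to 85 mm and grips with 20 to 120 N. Pads are 22 mm wide; open, the fingers measure 114 mm over their backs; the gripper's body (76 mm by 85 mm) begins 54 mm behind the grasp point. The pads swing forward as they close: fully open they stand 13 mm farther back than shut.
Start: joints at [-1.204, 0.314, -0.047, 1.21, 0, 1.571], TCP at [0.215, -0.56, 0.196] pointing down, gripper open.
Joint ranges: [-2.67, 2.67], [-0.69, 1.73], [-1.03, 1.25], [-2.08, 2.16], [-1.42, 1.45], [-3.14, 3.14]. Speed limits (rad/s): [2.39, 2.39, 3.01, 3.14, 3.14, 3.14].

### API

Orientations are given as a unit quaternion [x, y, z, w].
In Python, from station import telemetry, imaging, r gives the robot as it stands.
- The arm moves only by the tool carry_out, never from a script. Its argument "targets" is a list of rows, each a list of 7 numbers: the shift along the tool's x, y, z in cm, then the turn, a rotation vector about the tool's x, y, z in degrees, then the finger opening in cm, from 0 to 8.54. In form: [[dx, dy, dz, rx, ry, rz, gripper], ...]. A call has 1 to 5 rows; each row is the pose to reach, as a shift and turn from the pose commanded when the call began, along the tool's axes at that moment; what a row does not reach only later rows make up. A row lasts 1/8 s, in which the tool goes at most 62.5 mm and 10.7 degrees, less where a joint would pass 70% of its speed; a pose out of reach is approached as far as the arm can. A call with a gripper value outside its range is refused whole. The fingers move at their own pace and stop on an object; "newtons" is the grip in N (left out, the last holds). Time passes only in rows, so rows that repeat a pose let the fingers close. It gives the time, the measured TCP pose, the force and the opening at its end, in the units of the state.
- telemetry.state(): the state, without advancing time (a new reading comes with each control period).
- imaging.camera(name): name is "side" or "top" or "wrist"; returns the picture (480x640x3 uint8, red, green, blue); there is no depth.
- imaging.calibration(name): a dict with "mtx" (3x3 intrinsics, pixels), "k1" (the pictures are not rectified: a ray, as slopes to the right and down, at radius r is drawn at 1 + k1 r^2 times it, then the intrinsics apply), "extrinsics" (4x4, takes a point from world to camera coordinates); the wrist camera has in their place "hand_eye" (4x4, takes a point from camera to tool coordinates, whose origin is the TCP and whose axes are the flange's). Camera axes: x right, y up, looking along -z (the intrinsics and any distortion apply to the point x, -y, -z); pixel columns grow to the right and rows downward; lengths in m; the calibration is good to about 2 mm. A picture is of the moment at which its call begins: read the wrist's pose just before it. calibration takes no time and is no camera call.
- r.sign_off(): hands the job in, once; it reports no verdict.
The state is a dict: "t": time; "joint_pos": joint angles; "qd": joint speeds; "joint_efforts": joint torques, N m; "position": TCP position; "orientation": TCP orientation; "ft_force": force on the tool from outside, world axes, zero at the start; "wrist_torque": the same for the moment, N m; "grip_width": opening from 0.0 (shut) to 1.0 (fully open).
Only numpy, scipy, OpenCV 4.12 (cv2) and the standard library are available. Lean on these libraries where they do the work, as an engineer would, in place of code of your own. Each camera call takes 0.05 s, during which the arm holds its last target. There are 200 camera calls.

### The job

The ceramic balls from the mill are on the perforated plate of the test sieve: stir them round with the stirring rod until every worn small ball has dropped through the holes into the pan below, while all the full-size balls stay on the plate in the sieve. Touch the balls only with the rod, never with the fingers, do not force the rod against the sieve, and leave the beaker and the timer where they stand. When you have finished, hang the rod back by its collar in the fork of its stand and let go.

Things in the scene. Friction and masses are not known exactly. Their poses are not given: they have to be found in the camera images.
- sieve: round steel test sieve, 197 mm across, inside radius 95 mm, wall 3 mm, nested on a closed receiver pan and clamped to a flat grey disc 218 mm across; all fixed to the bench. Origin: centre of the disc's underside, z up. Rim 100 mm above the bench; its level perforated plate is 40 mm below the rim. The pan's floor lies 44 mm under the plate.
- plate_center (a point): centre of the perforated plate's top face, 60 mm above the bench; axes as the sieve's. The plate is 4 mm thick and has 13 square holes 24 mm wide, sides along the sieve's x and y, centred at (41 i, 41 j) mm for whole i, j with |i| + |j| <= 2.
- stirring_rod: upright stirring rod, 185 mm overall: steel shaft 12 mm thick with a round end, 125 mm long, on top of it a black collar 36 mm across and 6 mm thick, and above that a square rubber handle 20 x 20 mm (sides along the rod's x and y) and 54 mm tall. 120 g. Origin at the lower end (the tip), z along the rod towards the handle. At the start it hangs in the fork of its stand.
- rod_grip (a point): point on the rod's axis in the handle, 159 mm above the tip and 28 mm above the collar's top: where to grip
- rod_stand: stand fixed to the bench: grey base 120 x 95 x 12 mm, one post behind, and at the top a fork of two level prongs, open towards the stand's -x and upwards. Origin on the bench below the middle of the slot. Nothing stands higher than the fork but a 4 mm lip at the ends of the prongs.
- fork_seat (a point): middle of the fork's slot at the level of the prongs' top, 148 mm above the bench; axes as the stand's. Slot 20 mm wide (y), from x = -34 to +40 mm; prongs 20 mm wide each. Hung, the collar's underside rests at this level (tip 125 mm below). A lip starts at x = -28 mm: the collar lies flat with the rod's axis at x = -10 to +22 mm.
- beaker: small empty glass beaker, 46 mm across, 58 mm tall, bystander; origin at the centre of its underside
- timer: white bench timer lying flat, 58 x 66 x 18 mm, bystander; origin at the centre of its underside
- large_ball_0: full-size white ceramic ball, 32 mm across, 100 g, too large for the holes; origin at its centre
- large_ball_1: full-size white ceramic ball, 32 mm across, 100 g, too large for the holes; origin at its centre
- large_ball_2: full-size white ceramic ball, 32 mm across, 100 g, too large for the holes; origin at its centre
- large_ball_3: full-size white ceramic ball, 32 mm across, 100 g, too large for the holes; origin at its centre
- small_ball_0: worn small white ceramic ball, 16 mm across, 13 g; origin at its centre
- small_ball_1: worn small white ceramic ball, 16 mm across, 13 g; origin at its centre
- small_ball_2: worn small white ceramic ball, 16 mm across, 13 g; origin at its centre
- small_ball_3: worn small white ceramic ball, 16 mm across, 13 g; origin at its centre
Not all that is in view belongs to the job. What is shaped like the large_ball_1 but black is not meant.

How it is judged:
By the outcome, as a careful person would: the job done as asked, in the order asked, and still so for the second after the job is handed in, with the robot touching nothing.
It also fails if it takes over 72 s, if anything falls off the work surface, if the arm or the gripper's body presses on something with over 40 N, if the wrist force passes 120 N, or if a joint passes its speed limit or range.

## Working session

There is one attempt and no reset: what is moved stays moved. The work goes in short steps, Python scripts to look and compute and a tool call to move; the robot and the scene stay as the last step left them, time stands still between calls to the robot, and variables do not carry over. Pictures are saved under pics/ and viewed, about 8 in all and at most 12, crops included, and the job is handed in when it is done.

Besides the shell and the picture viewer there is one more tool, called after "Request:" as name(argument=value, ...) on one line, values as JSON. carry_out: Moves the arm, as the interface text tells. Its arguments: {"type":"object","properties":{"targets":{"type":"array","items":{"type":"array","items":{"type":"number"}}},"newtons":{"type":"number"}},"required":["targets"]}

```bash
mkdir -p pics; ls
cat > h.py <<'E'
import numpy as np, cv2
from scipy.spatial.transform import Rotation as R
from station import telemetry, imaging, r
def snap(n,f):
    im=imaging.camera(n); cv2.imwrite(f'pics/{f}.png',im[:,:,::-1]); return im
def ext(n):
    c=imaging.calibration(n)
    if 'extrinsics' in c: return c,np.array(c['extrinsics'])
    s=telemetry.state(); T=np.eye(4); T[:3,:3]=R.from_quat(s['orientation']).as_matrix(); T[:3,3]=s['position']
    return c,np.linalg.inv(T@np.array(c['hand_eye']))
def proj(n,P,E=None):
    c,X=ext(n) if E is None else E
    P=np.atleast_2d(P); q=P@X[:3,:3].T+X[:3,3]
    s=np.c_[q[:,0]/-q[:,2],-q[:,1]/-q[:,2]]; s=s*(1+c['k1']*(s**2).sum(1,keepdims=True))
    M=np.array(c['mtx']); return s@M[:2,:2].T+M[:2,2]
def back(n,uv,z,E=None):
    c,X=ext(n) if E is None else E
    M=np.array(c['mtx']); out=[]
    for p in np.atleast_2d(uv):
        d=np.linalg.solve(M[:2,:2],p-M[:2,2]); s=d.copy()
        for _ in range(20): s=d/(1+c['k1']*(s@s))
        ray=X[:3,:3].T@np.array([s[0],-s[1],-1]); o=-X[:3,:3].T@X[:3,3]
        out.append(o+ray*(z-o[2])/ray[2])
    return np.array(out)
E
python3 - <<'E'
from h import *
a=snap('top','top0'); b=snap('side','side0'); s=telemetry.state(); print(s)
for n in('top','side'): print(imaging.calibration(n))
print(imaging.calibration('wrist'))
E
```

```text
pics
{'t': 0.1, 'joint_pos': array([-1.20397478e+00,  3.14148301e-01, -4.79300986e-02,  1.21023904e+00,
        5.60764479e-06,  1.57084294e+00]), 'qd': array([ 0.00062018, -0.00368554,  0.00183797, -0.00058151,  0.00107868,
        0.00089051]), 'joint_efforts': array([-5.51691642e-05, -5.40767276e+01,  3.40540302e+01,  1.12675680e-02,
        1.77381944e-04, -2.49084900e-05]), 'position': array([ 0.21498932, -0.55955476,  0.19534652]), 'orientation': array([ 9.83231308e-01,  1.82361226e-01, -1.35973955e-04, -7.48307202e-04]), 'ft_force': array([-1.14903525,  0.72211143, -0.45312579]), 'wrist_torque': array([ 0.03761923,  0.0276404 , -0.02772774]), 'grip_width': 1.0007869891781493}
{'mtx': array([[461.94508628,   0.        , 320.3871551 ],
       [  0.        , 461.94508628, 240.61663096],
       [  0.        ,   0.        ,   1.        ]]), 'k1': 0.013345409546894236, 'extrinsics': array([[-0.02391935, -0.99956879, -0.01703219,  0.03776865],
       [ 0.98625648, -0.02637998,  0.16310197, -0.47040765],
       [-0.16348094, -0.01289681,  0.98646219, -1.04865878],
       [ 0.        ,
[... 338 characters left out ...]
07,  0.88362729, -0.13590686],
       [-0.16073099, -0.86910167,  0.46779037, -0.88053333],
       [ 0.        ,  0.        ,  0.        ,  1.        ]])}
{'mtx': array([[337.36052077,   0.        , 315.20835168],
       [  0.        , 337.36052077, 239.60901873],
       [  0.        ,   0.        ,   1.        ]]), 'k1': -0.017084800773830032, 'hand_eye': array([[ 1.14182272e-04,  9.59540272e-01,  2.81571401e-01,
         7.25930914e-02],
       [ 9.99999125e-01, -4.80713755e-04,  1.23266082e-03,
        -7.50710609e-05],
       [ 1.31814295e-03,  2.81571014e-01, -9.59539487e-01,
        -1.78281676e-01],
       [ 0.00000000e+00,  0.00000000e+00,  0.00000000e+00,
         1.00000000e+00]])}
```

View pics/top0.png

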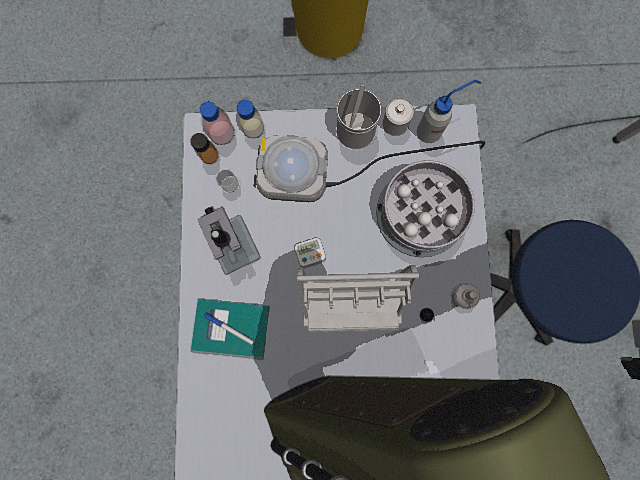

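View pics/side0.png

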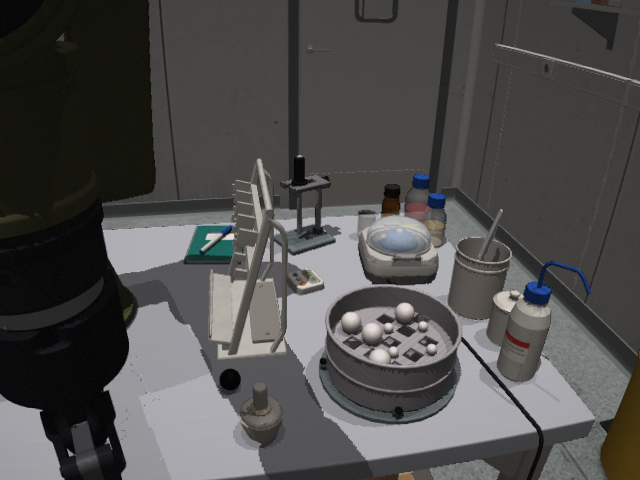

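The top view shows the sieve at about (428,206), the rod and stand at about (225,240), the timer at (310,252), the beaker at (228,182), and a tall rack at (360,300) nearer the robot. Next I'll enlarge the sieve and the stand.

Run:
```python
from h import *
im=cv2.imread('pics/top0.png')
a=cv2.resize(im[155:260,373:483],None,fx=5.4,fy=5.4,interpolation=cv2.INTER_CUBIC)
b=cv2.resize(im[200:280,190:265],None,fx=2.6,fy=2.6,interpolation=cv2.INTER_CUBIC)
c=np.zeros((a.shape[0],800,3),np.uint8); c[:,:a.shape[1]]=a; c[:b.shape[0],600:600+b.shape[1]]=b[:, :200]
d=cv2.imread('pics/side0.png')[145:255,270:345]; d=cv2.resize(d,None,fx=2.6,fy=2.6,interpolation=cv2.INTER_CUBIC)
c[230:230+d.shape[0],600:600+d.shape[1]]=d
cv2.imwrite('pics/crop0.png',c)
# sieve ellipse guesses
print(back('top',[[428,206]],.1),back('top',[[220,240]],.2),back('side',[[299,158]],.208))
```

```text
[[ 0.53313569 -0.21754984  0.1       ]] [[0.45116703 0.22521438 0.2       ]] [[0.45844007 0.22018032 0.208     ]]
```

View pics/crop0.png

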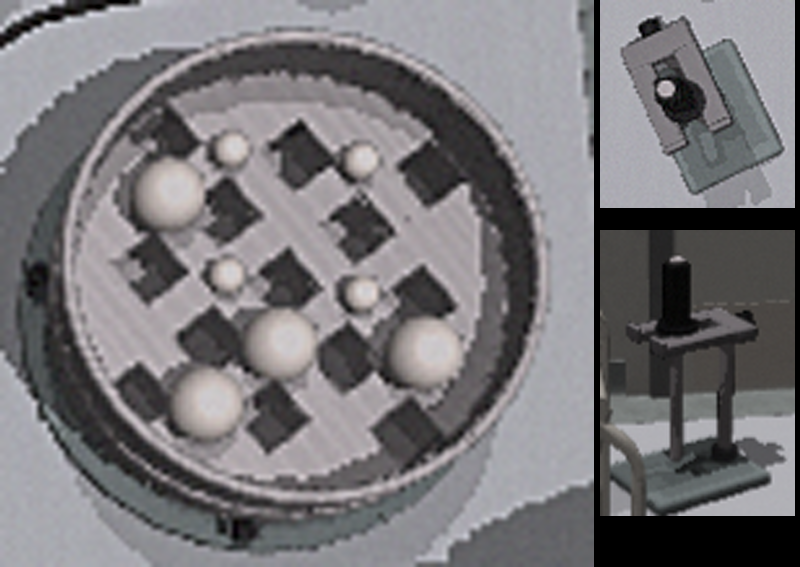

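The crop shows the fork opening towards the lower right of the image. The hole grid is clear, with its centre hole at crop pixel (290,278), and all eight balls can be told apart. Next I'll work out the poses.

```bash
cat > m.py <<'E'
from h import *
from scipy.optimize import least_squares
E=ext('top'); S=lambda p:np.array(p)/5.4+[373,155]; F=lambda p:np.array(p)/2.6-[600/2.6,0]+[190,200]
hol={(0,0):(290,278),(1,0):(360,228),(0,1):(232,210),(-1,0):(207,335),(0,-1):(348,357),(2,0):(433,170),(-2,0):(140,390),(0,2):(165,133),(0,-2):(408,425),(1,1):(300,153),(1,-1):(423,295),(-1,-1):(278,415),(-1,1):(155,268)}
k=np.array(list(hol))*.041; px=S(list(hol.values()))
def pts(p): c,s=np.cos(p[2]),np.sin(p[2]); return np.c_[k@[c,-s]+p[0],k@[s,c]+p[1],np.full(13,.06)]
f=least_squares(lambda p:(proj('top',pts(p),E)-px).ravel(),[.53,-.22,-.8],loss='soft_l1')
E
python3 - <<'E'
from m import *
print('plate',f.x,np.degrees(f.x[2]),'res',f.fun.reshape(-1,2).round(1).tolist())
c,s=np.cos(f.x[2]),np.sin(f.x[2]); Rm=np.array([[c,-s],[s,c]])
ang=np.linspace(0,6.28,24)
for n,q,z in [('L',(170,195),.076),('L',(280,345),.076),('L',(207,405),.076),('L',(423,353),.076),('s',(231,150),.068),('s',(361,160),.068),('s',(227,275),.068),('s',(360,295),.068)]:
    w=back('top',S(q),z,E)[0]; print(n,w[:2].round(4),'grid',((w[:2]-f.x[:2])@Rm/.041).round(2))
print('rim', [back('top',S(q),.1,E)[0][:2].round(3).tolist() for q in [(68,265),(545,270),(305,35),(310,505)]])
print('collar',back('top',F((684,100)),.154,E),'handletop',back('top',F((666,90)),.208,E))
co=back('top',F([(622,48),(690,15),(735,125),(670,153)]),.148,E); print('fork',co.round(4).tolist())
for a,b in((0,3),(1,2)): d=co[a]-co[b]; print(np.degrees(np.arctan2(d[1],d[0])),np.linalg.norm(d))
d=co[0]-co[1];print(np.degrees(np.arctan2(d[1],d[0])),np.linalg.norm(d))
base=back('top',F([(725,40),(782,153),(697,193)]),.012,E); print('base',base.round(4).tolist())
print('side collar',back('side',[270+(684-600)/2.6,145+95/2.6],.151),'handle top side',back('side',[[299.6,157.3]],.208))
print('rack far top:',[ (z,back('top',[[303,275]],z)[0][:2].round(3).tolist(),back('side',[[260,163]],z)[0][:2].round(3).tolist()) for z in(.1,.15,.2,.25,.3)])
E
```

```text
plate [ 0.54037137 -0.22240837 -0.94302368] -54.031276967629275 res [[-0.5, 0.5], [0.2, -0.7], [-0.9, -0.4], [1.2, 0.5], [0.1, -0.4], [0.3, -0.3], [-0.2, 0.9], [0.4, 0.4], [0.5, 0.8], [0.1, -0.3], [-0.1, 0.5], [-0.7, -0.5], [-0.4, -0.8]]
L [ 0.5755 -0.1712] grid [-0.51  1.43]
L [ 0.5089 -0.214 ] grid [-0.62 -0.5 ]
L [ 0.484  -0.1819] grid [-1.61 -0.53]
L [ 0.5038 -0.2737] grid [ 0.49 -1.46]
s [ 0.5969 -0.1999] grid [0.37 1.44]
s [ 0.5908 -0.2553] grid [1.37 0.52]
s [ 0.5417 -0.195 ] grid [-0.52  0.42]
s [ 0.5314 -0.251 ] grid [ 0.44 -0.59]
rim [[0.54, -0.123], [0.533, -0.32], [0.637, -0.227], [0.437, -0.217]]
collar [[0.4622881  0.23113746 0.154     ]] handletop [[0.46092301 0.23269295 0.208     ]]
fork [[0.5082, 0.2841, 0.148], [0.5345, 0.2283, 0.148], [0.4416, 0.1907, 0.148], [0.42, 0.2434, 0.148]]
24.788352104124996 0.09706287714846461
22.0294264092744 0.10022135617016731
115.2665827493551 0.061714737404570195
base [[0.5435, 0.2257, 0.012], [0.4352, 0.1723, 0.012], [0.4002, 0.2507, 0.012]]
side collar [[0.46710806 0.22833252 0.151     ]] handle top side [[0.46037256 0.2247345  0.208     ]]
rack far top: [(0.1, [0.386, 0.065], [0.393, 0.515]), (0.15, [0.381, 0.062], [0.384, 0.368]), (0.2, [0.377, 0.06], [0.375, 0.221]), (0.25, [0.372, 0.057], [0.367, 0.074]), (0.3, [0.367, 0.055], [0.358, -0.073])]
```

Request:
carry_out(targets=[[0,0,-6,0,0,0,8.5],[3,-1,-11.5,0,0,0,8.5],[8,-3.5,-14.5,0,0,0,8.5],[13.5,-6,-16.5,0,0,0,8.5],[19,-8.5,-17,0,0,0,8.5]])

```text
t: 0.72
position: [0.3627, -0.4124, 0.3673]
orientation: [0.983, 0.182, 0.001, 0.001]
ft_force: [1.1, -0.2, -0.9]
grip_width: 0.995
```

Request:
carry_out(targets=[[5.5,-2.6,0,0,0,0,8.5],[11,-5.2,0,0,0,0,8.5],[16,-8.5,0,0,0,0,8.5],[19,-14,0,0,0,0,8.5],[21.5,-20,0,0,0,0,8.5]])

```text
t: 1.35
position: [0.4906, -0.15, 0.3651]
orientation: [0.983, 0.182, -0.001, -0.0]
ft_force: [0.1, 0.5, 0.1]
grip_width: 0.996
```

Request:
carry_out(targets=[[1.8,-6,0,0,0,0,8.5],[3.6,-12,0,0,0,0,8.5],[5.4,-18,0,0,0,0,8.5],[7.2,-24,0,0,0,0,8.5],[9,-30,0,0,0,-2.5,8.5]])

```text
t: 1.98
position: [0.4662, 0.1614, 0.3658]
orientation: [0.979, 0.204, -0.0, 0.0]
ft_force: [0.7, 0.3, 0.7]
grip_width: 0.998
```

Request:
carry_out(targets=[[1.2,-3.2,2,0,0,0,8.5],[2.4,-6.5,4,0,0,0,8.5],[2.4,-6.5,5,0,0,0,8.5],[2.4,-6.5,5,0,0,0,8.5]])

```text
t: 2.48
position: [0.4673, 0.2169, 0.3153]
orientation: [0.977, 0.212, -0.002, -0.005]
ft_force: [-0.4, -0.5, 0.4]
grip_width: 0.996
```

Run:
```python
from h import *
E=ext('wrist'); np.save('Ew.npy',E[1]); im=snap('wrist','w0'); s=telemetry.state(); print(s['position'],s['orientation'])
print(proj('wrist',[[.462,.2306,.208],[.462,.2306,.154],[.54,-.22,.06]],E))
```

```text
[0.46771931 0.21679129 0.31612888] [ 0.97722247  0.21215045 -0.00147854 -0.00512297]
[[300.09468495 226.02871238]
 [302.98043701 213.13844976]
 [623.68352696 281.88518822]]
```

View pics/w0.png

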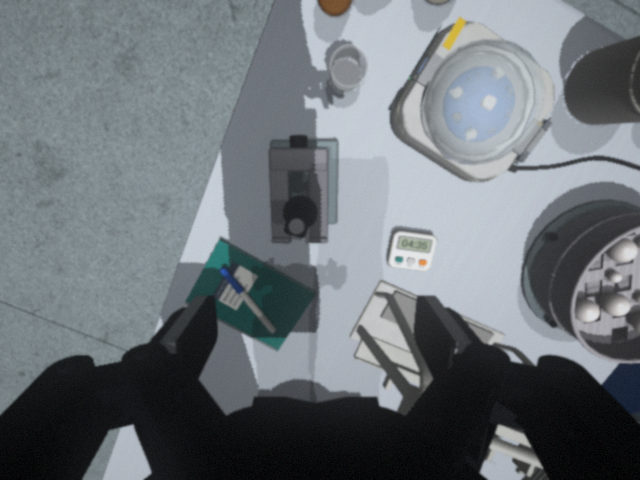

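The wrist picture shows the rod top at about (297,226), the fork aligned with the image axes, and the timer and rack clear of it. I'll enlarge the rod to check the handle's yaw.

Run:
```python
from h import *
im=cv2.imread('pics/w0.png')[125:250,255:345]
g=np.clip((im.astype(float)/255)**.5*255,0,255).astype(np.uint8)
cv2.imwrite('pics/w0c.png',cv2.resize(g,None,fx=4.8,fy=4.8,interpolation=cv2.INTER_CUBIC))
print(telemetry.state()['position'],telemetry.state()['qd'])
```

```text
[0.46771931 0.21679129 0.31612888] [-0.00629732 -0.01164797  0.02074351  0.00435234  0.00098682  0.00027852]
```

View pics/w0c.png

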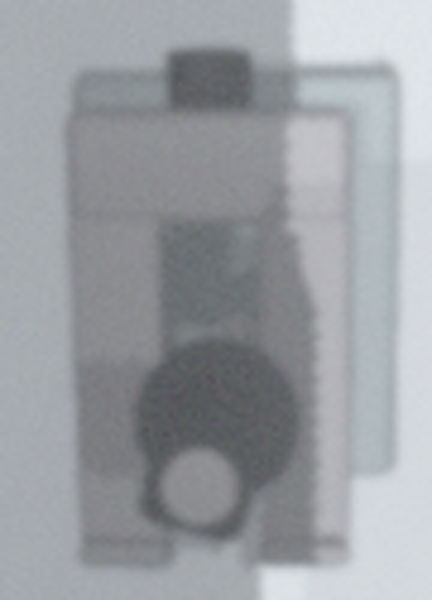

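```bash
cat >> h.py <<'E'
def tool(dw,s=None):  # world shift (m) -> tool cm
    s=s or telemetry.state(); return R.from_quat(s['orientation']).inv().apply(dw)*100
E
python3 - <<'E'
from h import *
E=(imaging.calibration('wrist'),np.load('Ew.npy'))
print(back('wrist',[296.7,226.5],.208,E),back('wrist',[300.4,211.5],.154,E))
c=back('wrist',np.array([(70,110),(350,110),(350,565),(80,565),(165,220),(260,220),(172,545),(258,545)])/4.8+[255,125],.148,E);print(c.round(4).tolist())
d=c[0]-c[3];print(np.degrees(np.arctan2(d[1],d[0])))
s=telemetry.state();m=R.from_quat(s['orientation']).as_matrix();print(m.round(4))
print(tool(np.array([.462,.2306,.163])-s['position']))
E
```

```text
[[0.46037297 0.2331228  0.208     ]] [[0.4624599  0.23369882 0.154     ]]
[[0.5071, 0.2872, 0.148], [0.5311, 0.2346, 0.148], [0.4424, 0.193, 0.148], [0.4171, 0.2478, 0.148], [0.4948, 0.2605, 0.148], [0.5031, 0.2423, 0.148], [0.43, 0.2309, 0.148], [0.438, 0.2135, 0.148]]
23.67099784504359
[[ 9.100e-01  4.146e-01 -5.100e-03]
 [ 4.147e-01 -9.099e-01  9.400e-03]
 [-7.000e-04 -1.060e-02 -9.999e-01]]
[ 0.06309989 -1.33070579 15.32787318]
```

Request:
carry_out(targets=[[0,-0.7,4,0,0,7,8.5],[0,-1.4,8,0,0,15,8.5],[0,-1.4,9,0,0,15,8.5],[0,-1.4,9,0,0,15,8.5]])

```text
t: 3.02
position: [0.4821, 0.1551, 0.2274]
orientation: [0.991, 0.13, -0.007, -0.034]
ft_force: [0.3, -0.5, 0.4]
grip_width: 0.997
```

Run:
```python
from h import *
s=telemetry.state();m=R.from_quat(s['orientation']).as_matrix();print(s['position'],m.round(4))
print(tool(np.array([.462,.232,.163])-s['position']))
```

```text
[0.48205124 0.15511065 0.22735455] [[ 0.9659  0.2578 -0.0229]
 [ 0.2588 -0.9637  0.0663]
 [-0.005  -0.07   -0.9975]]
[ 0.0849399  -7.47613846  6.97534719]
```

Run:
```python
from h import *
s=telemetry.state();print(s['joint_pos'].round(3),s['qd'].round(3),s['joint_efforts'].round(1),s['wrist_torque'])
```

```text
[ 0.261  0.13  -0.21   1.236  0.07   3.141] [-0.006 -0.013  0.011 -0.013 -0.013  0.   ] [ -0.7 -41.3  32.8  -0.    0.2   0. ] [-0.03557454 -0.01830608  0.02835694]
```

Request:
carry_out(targets=[[0,0,-3,0,0,-10,8.5],[0,0,-3,0,0,-20,8.5],[0,0,-3,0,0,-30,8.5],[0,0,-3,0,0,-40,8.5],[0,0,-3,0,0,-50,8.5]])

```text
t: 3.65
position: [0.4835, 0.1549, 0.2588]
orientation: [0.841, 0.541, 0.01, -0.034]
ft_force: [-0.1, 0.2, 0.0]
grip_width: 0.995
```

```bash
cat >> h.py <<'E'
def go(p,yaw):  # shift and turn to reach TCP p pointing down with tool x at yaw (deg)
    s=telemetry.state(); q=R.from_quat(s['orientation']); y=np.radians(yaw)
    t=R.from_matrix(np.array([[np.cos(y),np.sin(y),0],[np.sin(y),-np.cos(y),0],[0,0,-1]]))
    print('at',s['t'],np.round(s['position'],4),'shift cm',tool(np.array(p)-s['position'],s).round(2),'turn',np.degrees((q.inv()*t).as_rotvec()).round(1),'j',s['joint_pos'].round(2),'F',s['ft_force'].round(1),'w',round(s['grip_width'],3))
E
python3 - <<'E'
from h import *
go([.462,.232,.23],99.5)
E
```

```text
at 3.65 [0.4835 0.1549 0.2588] shift cm [ 5.95 -5.01  3.43] turn [ -1.7  -3.7 -34. ] j [ 0.26  0.12 -0.15  1.3   0.07  2.26] F [-0.1  0.2  0. ] w 0.995
```

Request:
carry_out(targets=[[2,-1.6,1,-0.5,-1,-10,8.5],[4,-3.3,2,-1,-2,-20,8.5],[6,-5,3,-1.5,-3,-30,8.5],[6,-5,3.4,-1.7,-3.7,-34,8.5],[6,-5,3.4,-1.7,-3.7,-34,8.5]])

```text
t: 4.28
position: [0.462, 0.233, 0.2296]
orientation: [0.648, 0.761, -0.0, -0.001]
ft_force: [0.8, 0.2, -0.1]
grip_width: 1.0
```

Run:
```python
from h import *
go([.462,.232,.163],99.5)
```

```text
at 4.275 [0.462  0.233  0.2296] shift cm [-0.1  -0.01  6.66] turn [-0.1 -0.  -0.3] j [ 0.47  0.15 -0.18  1.24  0.    1.88] F [ 0.8  0.2 -0.1] w 1.0
```

Request:
carry_out(targets=[[-0.1,0,3,0,0,0,8.5],[-0.1,0,6,0,0,0,8.5],[-0.1,0,6.6,0,0,0,8.5],[-0.1,0,6.6,0,0,0,3.5],[-0.1,0,6.6,0,0,0,3]], newtons=60)

```text
t: 4.9
position: [0.4627, 0.2308, 0.1636]
orientation: [0.649, 0.761, -0.0, -0.001]
ft_force: [0.3, -0.7, -0.1]
grip_width: 0.599
```

Request:
carry_out(targets=[[0,0,0,0,0,0,1],[0,0,0,0,0,0,1],[0,0,0,0,0,0,1],[0,0,0,0,0,0,1]], newtons=60)

```text
t: 5.4
position: [0.4619, 0.2305, 0.163]
orientation: [0.649, 0.761, -0.001, -0.001]
ft_force: [-1.1, 0.0, 5.1]
grip_width: 0.213
```

Run:
```python
from h import *
go([.462,.232,.163],99.5); print(telemetry.state()['wrist_torque'])
snap('side','side1')
```

```text
at 5.4 [0.4619 0.2305 0.163 ] shift cm [ 0.14  0.04 -0.  ] turn [-0.1 -0.  -0.4] j [ 0.46  0.18 -0.3   1.1   0.    1.87] F [-1.1  0.   5.1] w 0.213
[-0.13583402  0.31466628 -0.00447379]
```

Request:
carry_out(targets=[[0,0,-1.5,0,0,0,1],[0,0,-4.5,0,0,0,1],[0,0,-8,0,0,0,1],[0,0,-11.5,0,0,0,1],[0,0,-14,0,0,0,1]], newtons=60)

```text
t: 6.08
position: [0.4625, 0.2306, 0.3045]
orientation: [0.649, 0.761, -0.001, -0.001]
ft_force: [0.9, -0.2, -1.8]
grip_width: 0.212
```

Run:
```python
from h import *
go([.54,-.22,.29],99.5)
```

```text
at 6.075 [0.4625 0.2306 0.3045] shift cm [-45.72   0.55   1.44] turn [-0.1 -0.  -0.4] j [ 0.46  0.14 -0.03  1.41  0.    1.87] F [ 0.9 -0.2 -1.8] w 0.212
```

View pics/side1.png

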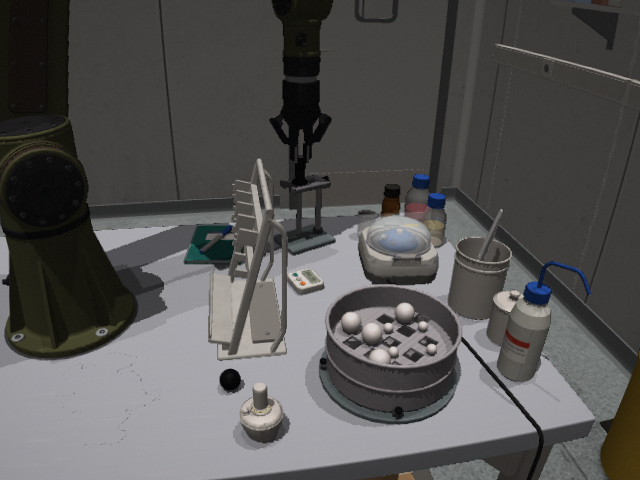

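The side picture shows the fingers closed on the handle at about (300,165), with the rod upright in the fork. The grip force confirms it. I'll carry the rod over the sieve.

Request:
carry_out(targets=[[-4,0,0,0,0,0,1],[-9.5,0,0,0,0,0,1],[-15,0.2,0,0,0,0,1],[-20.5,0.3,0,0,0,0,1],[-26,0.4,0,0,0,0,1]])

```text
t: 6.7
position: [0.5072, -0.0275, 0.303]
orientation: [0.649, 0.761, -0.001, -0.001]
ft_force: [1.2, 0.3, -0.3]
grip_width: 0.215
```

Request:
carry_out(targets=[[-5.5,0.1,0,0,0,0,1],[-11,0.1,0,0,0,0,1],[-16,0.1,0.5,0,0,0,1],[-19.7,0.1,1,0,0,0,1],[-19.7,0.1,1,0,0,0,1]])

```text
t: 7.32
position: [0.5388, -0.2225, 0.2917]
orientation: [0.65, 0.76, -0.002, -0.001]
ft_force: [1.5, 0.2, -0.5]
grip_width: 0.212
```

Run:
```python
from h import *
go([.54,-.22,.29],99.5)
E=ext('wrist'); np.save('Ew.npy',E[1]); im=snap('wrist','w1')
s=telemetry.state(); p=s['position']
print('tip',proj('wrist',[p-[0,0,.14]],E),'plate',proj('wrist',[[.5404,-.2224,.06]],E))
im=im[:,:,::-1]; g=np.clip((im/255.)**.6*255,0,255).astype(np.uint8)
cv2.imwrite('pics/w1g.png',g)
```

```text
at 7.325 [ 0.5388 -0.2225  0.2917] shift cm [0.23 0.15 0.17] turn [-0.3  0.  -0.6] j [-0.39  0.27  0.11  1.41 -0.    1.03] F [ 1.5  0.2 -0.5] w 0.212
tip [[315.22136229 217.2281746 ]] plate [[316.70683131 202.28916003]]
```

View pics/w1g.png

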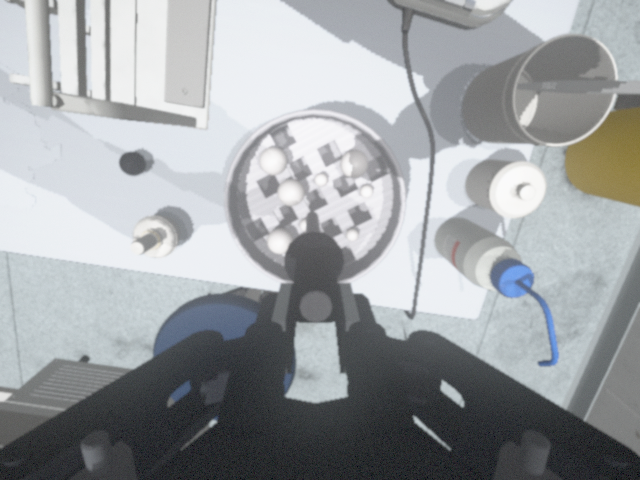

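The wrist picture shows the rod tip at about (313,210), within about 3 px of where I predicted it, and the sieve with its balls untouched. I'll enlarge the plate to measure it relative to the rod.

Run:
```python
from m import *
im=cv2.imread('pics/w1g.png')[105:285,222:412]; k_=4.2
im=cv2.resize(im,None,fx=k_,fy=k_,interpolation=cv2.INTER_CUBIC)[:600]
Ew=(imaging.calibration('wrist'),np.load('Ew.npy'))
for q in proj('wrist',pts(f.x),Ew): cv2.circle(im,tuple(int(v) for v in (q-[222,105])*k_),3,(0,0,255),-1)
cv2.imwrite('pics/w1c.png',im)
```

```text
(no output)
```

View pics/w1c.png

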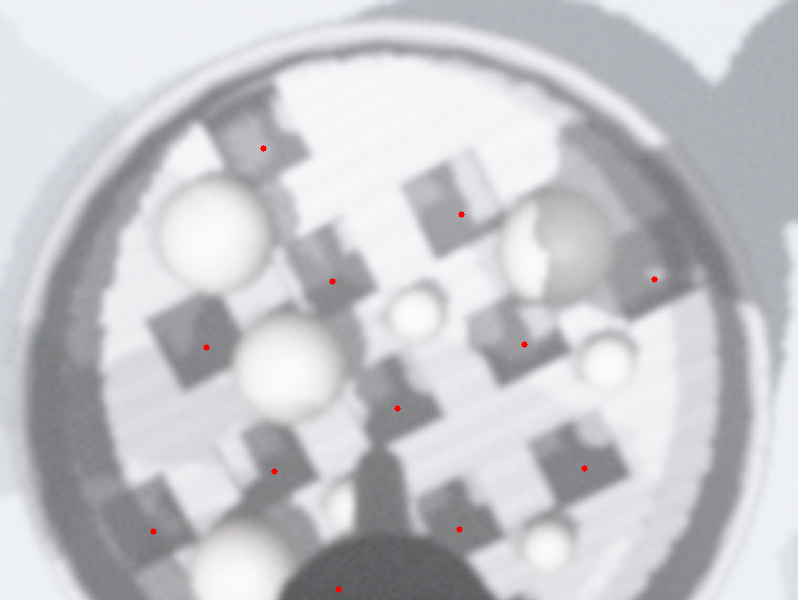

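Run:
```python
from m import *
E=(imaging.calibration('wrist'),np.load('Ew.npy')); C=lambda p:np.array(p)/4.2+[222,105]
obs=C([(452,203),(581,457),(197,340),(455,518),(399,398),(333,270),(519,338)])
pr=proj('wrist',pts(f.x),E); idx=[np.argmin(np.linalg.norm(pr-o,axis=1)) for o in obs]
f2=least_squares(lambda p:(proj('wrist',pts(p)[idx],E)-obs).ravel(),f.x)
print(f2.x,np.degrees(f2.x[2]),f2.fun.round(1))
c,s=np.cos(f2.x[2]),np.sin(f2.x[2]); Rm=np.array([[c,-s],[s,c]])
for n,q,z in [('s',(418,312),.068),('s',(607,360),.068),('s',(548,545),.068),('s',(345,505),.068),('L',(215,233),.076),('L',(290,366),.076),('L',(240,575),.076),('L',(555,247),.076)]:
    w=back('wrist',C(q),z,E)[0]; print(n,((w[:2]-f2.x[:2])@Rm*1000).round(0))
# tip: top edge of end
p=np.array([.5388,-.2225,.2917]); d=np.array([-.16,.987,0])
print('end edge pred',proj('wrist',[p-[0,0,.134]+.006*d],E), 'seen',C((378,447)))
```

```text
[ 0.53872093 -0.21974321 -0.93642374] -53.65312839253337 [ 0.9  0.1  0.   0.2  1.1 -0.3  0.4  0.4 -1.3  0.2 -1.4  0.4  0.2 -1. ]
s [-20.  18.]
s [17. 59.]
s [58. 21.]
s [ 20. -26.]
L [-65. -21.]
L [-24. -20.]
L [ 23. -62.]
L [-19.  59.]
end edge pred [[314.86601417 213.84747565]] seen [312.         211.42857143]
```

```bash
cat > plan.py <<'E'
from h import *
C=np.array([.541,-.222]); a=np.radians(-53.85); RM=np.array([[np.cos(a),-np.sin(a)],[np.sin(a),np.cos(a)]])
W=lambda g,tip:np.r_[C+RM@(np.array(g)/1000),.140+tip]
def plan(items,back_=22,stop=8):
    s=telemetry.state(); cur=np.array(s['position']); print('at',s['t'],cur)
    for b,h in items:
        b,h=np.array(b,float),np.array(h,float); d=(h-b)/np.linalg.norm(h-b)
        A,Bp=b-back_*d,h-stop*d; up=W(A,.105); dn=W(A,.0642); e=W(Bp,.0642)
        print(b,h,'start',A.round(),'above',tool(up-cur,s).round(2),'down',tool(dn-cur,s).round(2),'push',tool(e-dn,s).round(2)); cur=e
E
python3 - <<'E'
from plan import *
plan([((-20.5,17.5),(0,0)),((16,59),(0,41)),((57,21),(41,0)),((19,-25),(0,-41))])
E
```

```text
at 7.375 [ 0.53883622 -0.22097649  0.29209272]
[-20.5  17.5] [0. 0.] start [-37.  32.] above [4.63 1.34 4.71] down [4.63 1.36 8.79] push [-3.99 -0.94  0.  ]
[16. 59.] [ 0. 41.] start [31. 75.] above [-0.05  7.91 -4.11] down [-0.05  7.93 -0.03] push [ 0.95 -3.69  0.02]
[57. 21.] [41.  0.] start [70. 38.] above [-6.17  2.2  -4.09] down [-6.17  2.22 -0.01] push [ 0.71 -3.98  0.02]
[ 19. -25.] [  0. -41.] start [ 36. -11.] above [ 0.11 -2.   -4.07] down [ 0.11 -1.99  0.01] push [ 1.5  -3.58  0.02]
```

Request:
carry_out(targets=[[2.3,0.7,2,0,0,0,1],[4.6,1.35,4.7,0,0,0,1],[4.6,1.35,6.5,0,0,0,1],[4.6,1.35,8,0,0,0,1],[4.6,1.35,8.8,0,0,0,1]])

```text
t: 8.0
position: [0.5447, -0.172, 0.2038]
orientation: [0.649, 0.761, -0.001, -0.001]
ft_force: [0.7, 1.0, -1.0]
grip_width: 0.212
```

Request:
carry_out(targets=[[-0.8,-0.2,0,0,0,0,1],[-1.6,-0.4,0,0,0,0,1],[-2.4,-0.6,0,0,0,0,1],[-3.2,-0.8,0,0,0,0,1],[-4,-0.9,0,0,0,0,1]])

```text
t: 8.62
position: [0.5423, -0.2143, 0.2043]
orientation: [0.649, 0.761, -0.001, -0.001]
ft_force: [0.1, -0.4, -0.9]
grip_width: 0.211
```

Run:
```python
from plan import *
s=telemetry.state(); print(s['position'],W((-6,5),.0642),s['ft_force'],s['wrist_torque'])
snap('wrist','w2');
```

```text
[ 0.54225408 -0.21433394  0.20426364] [ 0.54149797 -0.21420564  0.2042    ] [ 0.13802935 -0.37844348 -0.91619833] [0.02068497 0.01557295 0.00302954]
```

The position is within 1 mm of plan and no contact forces show. Next are the other three balls.

Request:
carry_out(targets=[[0,0,-4.1,0,0,0,1],[0,4,-4.1,0,0,0,1],[0,7.9,-4.1,0,0,0,1],[0,7.9,-2,0,0,0,1],[0,7.9,0,0,0,0,1]])

```text
t: 9.3
position: [0.6209, -0.2009, 0.2029]
orientation: [0.649, 0.761, -0.001, -0.001]
ft_force: [0.3, 0.3, -1.4]
grip_width: 0.208
```

Request:
carry_out(targets=[[0.2,-0.7,0,0,0,0,1],[0.4,-1.5,0,0,0,0,1],[0.6,-2.2,0,0,0,0,1],[0.8,-3,0,0,0,0,1],[0.95,-3.7,0,0,0,0,1]])

```text
t: 9.93
position: [0.5818, -0.1975, 0.2045]
orientation: [0.649, 0.761, -0.001, -0.001]
ft_force: [-0.6, -0.1, -1.4]
grip_width: 0.21
```

Request:
carry_out(targets=[[0,0,-4.1,0,0,0,1],[-3.1,1.1,-4.1,0,0,0,1],[-6.2,2.2,-4.1,0,0,0,1],[-6.2,2.2,-2,0,0,0,1],[-6.2,2.2,0,0,0,0,1]])

```text
t: 10.55
position: [0.6138, -0.2559, 0.2034]
orientation: [0.649, 0.761, -0.001, -0.001]
ft_force: [-0.5, 0.5, -1.4]
grip_width: 0.214
```

Request:
carry_out(targets=[[0.15,-0.8,0,0,0,0,1],[0.3,-1.6,0,0,0,0,1],[0.45,-2.4,0,0,0,0,1],[0.6,-3.2,0,0,0,0,1],[0.7,-4,0,0,0,0,1]])

```text
t: 11.18
position: [0.5727, -0.2547, 0.2046]
orientation: [0.649, 0.761, -0.001, -0.001]
ft_force: [-0.2, -0.8, -2.0]
grip_width: 0.21
```

Request:
carry_out(targets=[[0,0,-4.1,0,0,0,1],[0.1,-1,-4.1,0,0,0,1],[0.1,-2,-4.1,0,0,0,1],[0.1,-2,-2,0,0,0,1],[0.1,-2,0,0,0,0,1]])

```text
t: 11.8
position: [0.5519, -0.2567, 0.2025]
orientation: [0.649, 0.761, -0.002, -0.002]
ft_force: [-0.0, 0.9, -1.3]
grip_width: 0.21
```

Request:
carry_out(targets=[[0.3,-0.7,0,0,0,0,1],[0.6,-1.4,0,0,0,0,1],[0.9,-2.2,0,0,0,0,1],[1.2,-2.9,0,0,0,0,1],[1.5,-3.6,0,0,0,0,1]])

```text
t: 12.42
position: [0.515, -0.2476, 0.2047]
orientation: [0.649, 0.761, -0.001, -0.001]
ft_force: [-0.4, -1.0, -0.8]
grip_width: 0.213
```

Request:
carry_out(targets=[[0,0,-4.1,0,0,0,1],[-3,0,-6,0,0,0,1],[-8,0,-8.5,0,0,0,1],[-10,0,-9,0,0,0,1],[-10,0,-9,0,0,0,1]])

```text
t: 13.05
position: [0.5314, -0.3478, 0.2944]
orientation: [0.65, 0.76, -0.001, -0.001]
ft_force: [-0.4, 0.1, -1.1]
grip_width: 0.212
```

Run:
```python
from m import *
E=ext('wrist'); np.save('Ew3.npy',E[1]); print(telemetry.state()['position'],telemetry.state()['ft_force'])
im=snap('wrist','w3')[:,:,::-1]; q=proj('wrist',[[.5395,-.221,.07]],E)[0]; print(q)
u,v=np.clip(q.astype(int)-[100,90],0,[440,300])
g=np.clip((im[v:v+180,u:u+200]/255.)**.6*255,0,255).astype(np.uint8); print(u,v)
cv2.imwrite('pics/w3c.png',cv2.resize(g,None,fx=3.3,fy=3.3,interpolation=cv2.INTER_CUBIC))
```

```text
[ 0.53143152 -0.34778476  0.29435191] [-0.37213894  0.09404647 -1.08056175]
[340.21804398  92.18526685]
240 2
```

View pics/w3c.png

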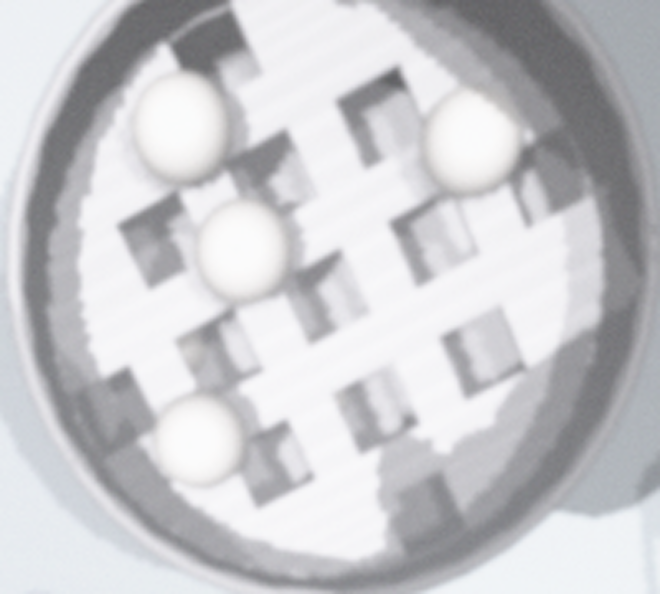

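The crop shows all four large balls on the plate, at crop (180,125), (243,250), (200,438) and (472,140), and no small ball left on it. I'll take the rod back to its stand.

Request:
carry_out(targets=[[4,0,-1.3,0,0,0,1],[9.5,0,-1.6,0,0,0,1],[15,0.4,-1.6,0,0,0,1],[20.5,0.6,-1.6,0,0,0,1],[26,0.8,-1.6,0,0,0,1]])

```text
t: 13.72
position: [0.4969, -0.0855, 0.3099]
orientation: [0.649, 0.761, -0.001, -0.001]
ft_force: [1.3, 0.4, -1.3]
grip_width: 0.212
```

Request:
carry_out(targets=[[6,0.3,0,0,0,0,1],[12,0.6,0,0,0,0,1],[18,0.9,0,0,0,0,1],[24,1.2,0,0,0,0,1],[29,1.4,0,0,0,0,1]])

```text
t: 14.35
position: [0.4644, 0.2028, 0.3098]
orientation: [0.648, 0.762, -0.002, -0.001]
ft_force: [0.2, -0.0, -0.5]
grip_width: 0.21
```

Run:
```python
from h import *
go([.4622,.2306,.308],98.9)
```

```text
at 14.35 [0.4644 0.2028 0.3098] shift cm [2.78 0.23 0.18] turn [-0.2 -0.   0.3] j [ 0.41  0.12 -0.04  1.42  0.    1.82] F [ 0.2 -0.  -0.5] w 0.21
```

Request:
carry_out(targets=[[1.5,0.1,0.1,0,0,0,1],[2.7,0.2,0.1,0,0,0.3,1],[2.7,0.2,0.1,0,0,0.3,1],[2.7,0.2,0.1,0,0,0.3,1]])

```text
t: 14.85
position: [0.4643, 0.2261, 0.3091]
orientation: [0.651, 0.759, -0.002, -0.001]
ft_force: [-0.4, 0.0, -0.7]
grip_width: 0.21
```

Run:
```python
from h import *
go([.4622,.2306,.163],98.9)
```

```text
at 14.85 [0.4643 0.2261 0.3091] shift cm [ 0.48 -0.08 14.61] turn [-0.2  0.  -0.2] j [ 0.45  0.14 -0.02  1.42  0.    1.87] F [-0.4  0.  -0.7] w 0.21
```

Request:
carry_out(targets=[[0.45,-0.1,0,0,0,0,1],[0.45,-0.1,0,0,0,0,1],[0.45,-0.1,0.5,0,0,0,1]])

```text
t: 15.22
position: [0.4628, 0.2314, 0.3042]
orientation: [0.651, 0.759, -0.001, -0.001]
ft_force: [0.3, 0.1, -1.3]
grip_width: 0.213
```

Run:
```python
from h import *
go([.4622,.2306,.163],98.9)
```

```text
at 15.225 [0.4628 0.2314 0.3042] shift cm [-0.07 -0.03 14.12] turn [-0.2  0.  -0.1] j [ 0.46  0.14 -0.03  1.41  0.    1.88] F [ 0.3  0.1 -1.3] w 0.213
```

Request:
carry_out(targets=[[0,0,2,0,0,0,1],[0,0,4.5,0,0,0,1],[0,0,7,0,0,0,1],[0,0,9.5,0,0,0,1],[0,0,12,0,0,0,1]])

```text
t: 15.85
position: [0.4618, 0.2312, 0.1829]
orientation: [0.651, 0.759, -0.002, -0.001]
ft_force: [0.6, 0.3, -0.6]
grip_width: 0.212
```

Request:
carry_out(targets=[[0,0,0.8,0,0,0,1],[0,0,1.5,0,0,0,1],[0,0,1.9,0,0,0,1],[0,0,2,0,0,0,1]])

```text
t: 16.35
position: [0.4622, 0.2315, 0.1644]
orientation: [0.651, 0.759, -0.001, -0.001]
ft_force: [0.3, 0.2, -0.5]
grip_width: 0.215
```

Run:
```python
from h import *
go([.4622,.2306,.163],98.9); print(telemetry.state()['wrist_torque'])
```

```text
at 16.35 [0.4622 0.2315 0.1644] shift cm [-0.09 -0.02  0.14] turn [-0.2  0.  -0.1] j [ 0.46  0.18 -0.3   1.1   0.    1.88] F [ 0.3  0.2 -0.5] w 0.215
[-0.01589706 -0.02909884 -0.0052801 ]
```

Next I'll lower the last millimetre or two until it touches, release and retreat upward.

Request:
carry_out(targets=[[0,0,0.1,0,0,0,1],[0,0,0.15,0,0,0,1],[0,0,0.15,0,0,0,1]])

```text
t: 16.73
position: [0.4623, 0.2315, 0.163]
orientation: [0.651, 0.759, -0.001, -0.001]
ft_force: [-0.8, -0.1, 2.0]
grip_width: 0.208
```

Request:
carry_out(targets=[[0,0,0,0,0,0,3],[0,0,0,0,0,0,5],[0,0,0,0,0,0,7],[0,0,0,0,0,0,7],[0,0,0,0,0,0,7]])

```text
t: 17.35
position: [0.4619, 0.2313, 0.1625]
orientation: [0.651, 0.759, -0.002, -0.001]
ft_force: [0.0, 0.5, 0.4]
grip_width: 0.817
```

Request:
carry_out(targets=[[0,0,-2,0,0,0,7],[0,0,-5,0,0,0,7],[0,0,-10,0,0,0,7],[0,0,-15,0,0,0,7],[0,0,-18,0,0,0,7]])

```text
t: 17.98
position: [0.4632, 0.2318, 0.3453]
orientation: [0.651, 0.759, -0.0, -0.0]
ft_force: [0.1, -0.1, -1.0]
grip_width: 0.819
```

Run:
```python
from h import *
im=snap('wrist','w4')[:,:,::-1]; s=telemetry.state(); print(s['t'],s['position'],s['ft_force'],s['grip_width'])
b=snap('side','side4')[:,:,::-1]; t=snap('top','top4')[:,:,::-1]
g=lambda x,f:np.clip((cv2.resize(x,None,fx=f,fy=f,interpolation=cv2.INTER_CUBIC)/255.)**.6*255,0,255).astype(np.uint8)
c=np.zeros((590,800,3),np.uint8)
A=g(im,.6); c[:288,:384]=A; B=g(b[140:410,200:480],1.45); c[:391,390:796]=B[:391,:406]
T=g(t[155:260,373:483],2.8); c[294:588,:308]=T
cv2.imwrite('pics/fin.png',c)
```

```text
18.025 [0.46411275 0.23227498 0.34841371] [0.43680766 0.73851352 2.7367538 ] 0.8162114308423013
```

View pics/fin.png

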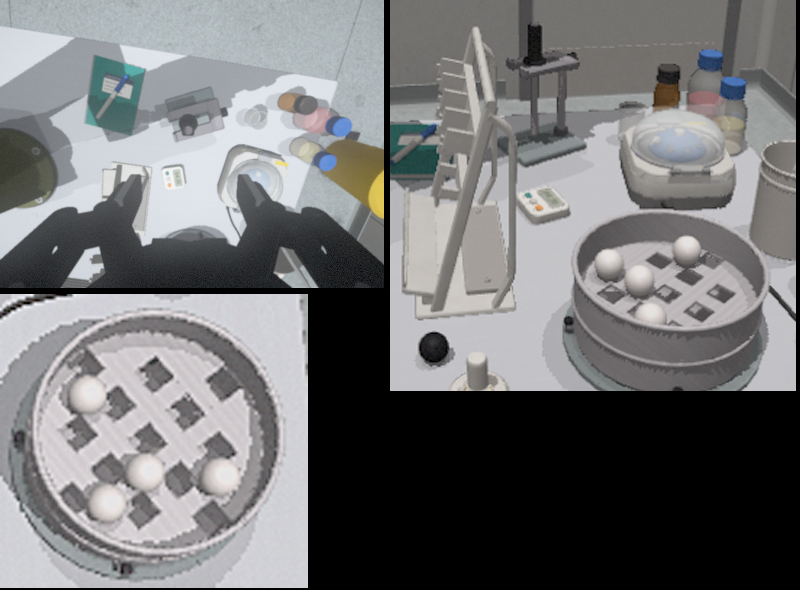

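The final picture shows the rod hanging upright in the fork and the fingers clear. Four large balls are on the plate with no small ball there or caught in a hole, and the beaker and timer are in place. I'm handing in.

```bash
python3 -c "
from h import *
print(r.sign_off())"
```

```text
the job is handed in; nothing more can be done
None
```

I used the rod to push each of the four worn small balls into a nearby hole. I then hung the rod back by its collar in the fork, let go and moved the hand clear. The whole job took about 18 s.

**Last checks:**
- **Balls:** the final top and side pictures show all four large balls still on the plate. No small ball is on the plate or stuck in a hole. I did not see the small balls in the pan itself; that they dropped is inferred from the empty plate.
- **Rod:** it hangs upright in the fork with the gripper open and about 18 cm above it. The collar touched down with about 2 N.
- **Bystanders:** the beaker and timer look to be where they started.
- **Forces:** the highest wrist reading was about 5 N, as the fingers closed on the handle. During the pushes it stayed at 2 N or less, so the rod never pressed on the sieve.

**Problems and disagreements:**
- **Approach:** my first approach to the rod ran the last joint to the end of its range, so the tool stopped about 8 cm short. I turned the tool about 85° the other way and gripped on the handle's other faces.
- **Measurement:** the top and wrist cameras disagreed by about 3 mm on the sieve's position. I compared the rod tip with the holes in the same picture to settle it.

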